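# Spring the spindle into the reel stand

## Robot

A 6-joint arm with a two-finger parallel gripper is mounted at the origin on a cart in front of the work surface, level with it; the furniture and walls round the work are solid. World frame = base frame: x ahead of the robot, y to its left, z up, the work surface at z = 0. Lengths are in m, angles in rad, forces in N, time in s.
With the tool pointing down it reaches from about 0.3 to 0.875 m from the base axis. Payload 4.2 kg.
Tool frame: the origin (TCP) lies midway between the tips of the shut fingers; the grasp point (between the pads) lies 19 mm behind it; z points along the fingers, x is the direction in which the jaws open and shut, and the axes are right-handed (so a half turn about z gives the same grasp; the last joint's range is limited). The gripper opens to 85 mm and grips with 20 to 120 N. Pads are 22 mm wide; open, the fingers measure 114 mm over their backs; the gripper's body (76 mm by 85 mm) begins 54 mm behind the grasp point. The pads swing forward as they close: fully open they stand 13 mm farther back than shut.
Start: joints at [-1.253, 0.32, 1.565, -0, 1.257, -0.02], TCP at [0.191, -0.543, 0.202] pointing down, gripper open.
Joint ranges: [-3.11, 3.11], [-0.84, 2.01], [0.21, 2.61], [-1.34, 4.49], [0.05, 2.63], [-2.56, 2.56]. Speed limits (rad/s): [2.57, 2.57, 3.14, 3.14, 3.14, 3.14].

## Interface

Orientations are given as a rotation vector (axis times angle).
In Python, from station import status, viewer, order, search_frame, mark_of gives the robot as it stands.
- The arm moves only by the tool jog_arm, never from a script. Its arguments are lists of equal length, an entry for each row: "claw": the opening, from -1 (shut) to 1 (fully open); "slide": the shift along the tool's x, y, z in mm, a list of three; "yaw": the turn about the tool's z in degrees. A call has 1 to 5 rows; each row shifts and turns the pose as measured when the row begins, along the tool's axes as they then stand; what a row does not reach is not made up. A row lasts 1/12 s, in which the tool goes at most 41.7 mm and 7.16 degrees, less where a joint would pass 70% of its speed; a pose out of reach is approached as far as the arm can. A call with a gripper value outside its range is refused whole. The fingers move at their own pace and stop on an object; "force" is the grip in N (left out, the last holds). Time passes only in rows, so rows that do not move let the fingers close. It gives the time, the measured TCP pose, the force and the opening at its end, in the units of the state.
- status.sense(): the state, without advancing time (a new reading comes with each control period).
- viewer.camera(name): name is "scene" or "side" or "wrist"; returns a dict with "img" (480x640x3 uint8, red, green, blue), "vfov" (degrees; the focal length in pixels is half the picture's height over the tangent of half this angle, whatever the lens; pixels are square), "cx", "cy" (the principal point, pixels), "world_from_camera" (4x4, takes a point from camera to world coordinates). Camera axes: x right, y up, looking along -z (the intrinsics and any distortion apply to the point x, -y, -z); pixel columns grow to the right and rows downward; lengths in m; the calibration is good to about 2 mm. A picture is of the moment at which its call begins. There is no depth.
- order.job_done(): hands the job in, once; it reports no verdict.
Trained networks look in a picture, given as the dict that the camera call returned (one of the last four; its "shot" number tells which), for a name from the list of things; names that differ only in an ending like _2 or _b are one class to them, and where a whole thing is asked for, a point or a joint stands for the part that bears it (a point fixed in the world has none). Each returns a list of dicts, best first, with "p" (0 to 1); they miss things now and then, are a little off and sometimes report something else, mostly with a low value. They report only what shows in the picture. A call takes as long as a camera call.
- search_frame(thing, picture): "xyz" ([x, y, z] in m, in world coordinates, good to about 4 mm: the middle of the surface that is visible of it).
- mark_of(thing, picture): "xyz" ([x, y, z] in m, in world coordinates, good to about 4 mm: a listed point, or the origin of a listed thing).
The state is a dict: "clock": time; "joint_positions": joint angles; "joint_vel": joint speeds; "tau": joint torques, N m; "tcp_pos": TCP position; "orientation": TCP orientation; "ft_force": force on the tool from outside, world axes, zero at the start; "moment": the same for the moment, N m; "width": finger opening in m.
Only numpy, scipy, OpenCV 4.12 (cv2) and the standard library are available. Lean on these libraries where they do the work, as an engineer would, in place of code of your own. Each camera call takes 0.05 s, during which the arm holds its last target. There are 200 camera calls.

## Task

The reel stand on the bench has no spindle. Of the two spring-loaded spindles lying there, take the one that is long enough, squeeze its two tabs together so that it shortens, hold it between the stand's two end cups and let go so that it springs out and stays held with an end in each cup. Leave the short spindle lying where it is.

Things in the scene. Friction and masses are not known exactly. Their poses are not given: they have to be found in the camera images.
- spindle_long: Steel bar, diameter 16, in two sprung telescoping halves, 202 long free. Each half has a collar: dark flat foot (44 wide, underside 18 below the bar's axis) and grey upright tab (24 wide, 10 thick, top 44 above the axis). Lies feet down, tabs up; 0.2 kg. Origin on the axis, mid-length when free, fixed to the -y half; y along the bar, z up the tabs. Tabs' outer faces at y = -32 and +32 (all mm).
- spindle_long_plunger (a joint): Shortening of the long spindle, m: the +y half slides towards -y as the tabs are pushed together from outside. 0 free (tabs' outer faces 64 mm apart); 0.036 at the hard stop (28 mm apart, bar 166 mm long); about 0.004 when sprung between the cup floors. Spring force 4 N free, 12 N at the stop. End tips: diameter 14 mm, rounded.
- spindle_short: The other spindle: same make, collars, tabs, origin and axes as the long one, but only 142 mm long when free, so it would drop out between the cups. The two may lie in either place.
- reel_stand: Fixed stand, base 100 x 236 x 8, an aluminium cheek at each end (top at z = 85), with a black cup on each inner side, the cups facing each other. Origin: centre of the base's underside; y runs from cup to cup. Cups' axis along y at z = 60; mouths at y = -90 and +90, floors at y = -99 and +99 (9 deep), bore 30, outside diameter 38 (all mm). Open above and between the cheeks.

How it is judged:
By the outcome, as a careful person would: the job done as asked, in the order asked, and still so for the second after the job is handed in, with the robot touching nothing.
It also fails if it takes over 32 s, if anything falls off the work surface, if the arm or the gripper's body presses on something with over 40 N, if the wrist force passes 120 N, or if a joint passes its speed limit or range.

## Working session

There is one attempt and no reset: what is moved stays moved. The work goes in short steps, Python scripts to look and compute and a tool call to move; the robot and the scene stay as the last step left them, time stands still between calls to the robot, and variables do not carry over. Pictures are saved under pics/ and viewed, about 8 in all and at most 12, crops included, and the job is handed in when it is done.

Besides the shell and the picture viewer there is one more tool, called in YAML: its name, and indented under it one key for each argument. jog_arm: Moves the arm, as the interface text tells. Its arguments: {"type":"object","properties":{"claw":{"type":"array"},"slide":{"type":"array"},"yaw":{"type":"array"},"force":{"type":"number"}},"required":["claw","slide","yaw"]}

```bash
mkdir -p pics; cat > h.py <<'E'
import numpy as np, cv2
from station import status, viewer, order, search_frame, mark_of
def shot(n,f=None):
    p=viewer.camera(n)
    if f: cv2.imwrite('pics/'+f,p['img'][:,:,::-1])
    return p
def K(p):
    f=240/np.tan(np.radians(p['vfov'])/2); return f
def proj(p,X):
    X=np.atleast_2d(X); T=np.linalg.inv(p['world_from_camera']); c=X@T[:3,:3].T+T[:3,3]
    f=K(p); return np.c_[p['cx']+f*c[:,0]/-c[:,2], p['cy']-f*c[:,1]/-c[:,2]]
def back(p,uv,z):
    T=np.array(p['world_from_camera']); f=K(p)
    d=T[:3,:3]@np.array([(uv[0]-p['cx'])/f,-(uv[1]-p['cy'])/f,-1]); o=T[:3,3]
    return o+d*(z-o[2])/d[2]
E
python3 - <<'E'
from h import *
s=status.sense(); print(s)
a=[]
for n in ['scene','side','wrist']:
    p=shot(n,n+'1.png'); print(n,[k for k in p if k!='img'],p['vfov'],np.round(p['world_from_camera'],3).tolist())
    for t in ['spindle_long','spindle_short','reel_stand']:
        for g in (search_frame,mark_of): print(t,g.__name__,[(np.round(d['xyz'],3).tolist(),round(d['p'],2)) for d in g(t,p)])
E
```

```text
{'clock': 0.0, 'joint_positions': array([-1.25301913e+00,  3.20312003e-01,  1.56569889e+00, -1.78533795e-05,
        1.25743419e+00, -1.99865657e-02]), 'joint_vel': array([1.49117693e-03, 5.59082945e-04, 3.36710480e-04, 1.65623950e-03,
       1.97064430e-03, 3.73700990e-05]), 'tau': array([-1.77481365e-03, -4.15528715e+01, -2.34162337e+01, -1.32862633e-04,
        8.16229818e-03, -6.31182786e-06]), 'tcp_pos': array([ 0.19037258, -0.5419869 ,  0.20126308]), 'orientation': array([-2.56233523e+00,  1.81582099e+00,  2.35501984e-03]), 'ft_force': array([ 0.89931566, -0.16331561, -0.86298951]), 'moment': array([-0.06712455,  0.02430501,  0.05102075]), 'width': 0.08549442032752992}
scene ['vfov', 'cx', 'cy', 'world_from_camera', 'shot'] 42.703857798050684 [[0.702, 0.27, -0.659, -0.21], [-0.712, 0.285, -0.641, -0.703], [0.014, 0.92, 0.392, 0.472], [0.0, 0.0, 0.0, 1.0]]
spindle_long call [([0.55, -0.227, 0.021], 0.57)]
spindle_long call [([0.559, -0.208, 0.017], 0.68)]
spindle_short call [([0.414, -0.261, 0.028], 0.87)]
spindle_short call [([0.422, -0.246, 0.024], 0.89)]
reel_stand call [([0.
[... 206 characters left out ...]
009], [-0.009, 0.918, 0.396, 0.464], [0.0, 0.0, 0.0, 1.0]]
spindle_long call [([0.426, -0.272, 0.027], 0.7), ([0.554, -0.241, 0.024], 0.62)]
spindle_long call [([0.561, -0.209, 0.016], 0.57)]
spindle_short call [([0.427, -0.273, 0.026], 0.73)]
spindle_short call [([0.424, -0.243, 0.019], 0.93)]
reel_stand call [([0.566, 0.113, 0.016], 0.87)]
reel_stand call [([0.569, 0.167, 0.0], 0.72)]
wrist ['vfov', 'cx', 'cy', 'world_from_camera', 'shot'] 67.23839023548786 [[0.331, 0.911, 0.245, 0.25], [-0.944, 0.32, 0.086, -0.521], [-0.0, -0.259, 0.966, 0.372], [0.0, 0.0, 0.0, 1.0]]
spindle_long call []
spindle_long call []
spindle_short call []
spindle_short call []
reel_stand call []
reel_stand call []
```

View pics/scene1.png

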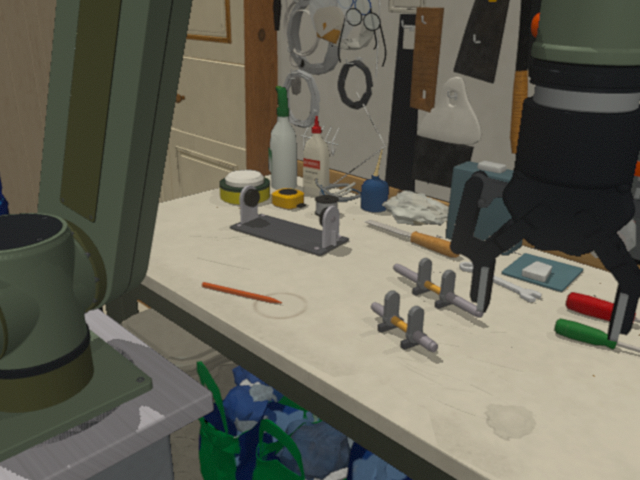

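View pics/side1.png

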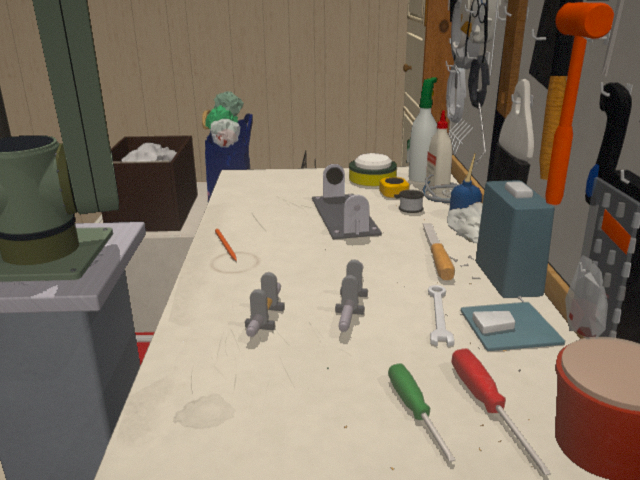

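The scene shows the long spindle at (396–480, 266–312), with the short one at (375–435, 305–348) nearer the robot, and the stand centred near (290,232). This agrees with the networks. Next I'll fit the poses from pixels.

```bash
python3 - <<'E'
from h import *
p=shot('scene');q=shot('side')
a=back(p,(397,267),.018);b=back(p,(479,312),.018);print(a,b,np.linalg.norm(a-b),(a+b)/2,np.degrees(np.arctan2(*(a-b)[1::-1]))) 
# stand base corners top z=.008
for pp,uvs in ((p,[(231,227),(318,250),(349,238)]),(q,[(312,197),(335,236),(380,231)])): print([back(pp,u,.008).round(3) for u in uvs])
def ov(pp,f,z=3):
    im=pp['img'][:,:,::-1].copy()
    for X in ([.559,-.308,.018],[.559,-.108,.018],[.572,.164,0]):
        u=proj(pp,X)[0]; cv2.circle(im,tuple(int(v) for v in u),2,(0,0,255),-1)
    return im
A=cv2.resize(ov(p,0)[170:370,200:500],None,fx=2,fy=2,interpolation=cv2.INTER_CUBIC);cv2.imwrite('pics/c1.png',A)
E
```

```text
[ 0.57485964 -0.11571402  0.018     ] [ 0.53828587 -0.30212367  0.018     ] 0.1899636764080102 [ 0.55657276 -0.20891885  0.018     ] 78.89950895951495
[array([0.497, 0.255, 0.008]), array([0.543, 0.048, 0.008]), array([0.63 , 0.048, 0.008])]
[array([0.505, 0.268, 0.008]), array([0.545, 0.041, 0.008]), array([0.635, 0.061, 0.008])]
```

jog_arm:
  claw: [1,1,1,1,1]
  slide:
    - [-16,-38,0]
    - [-16,-38,0]
    - [-16,-38,0]
    - [-16,-38,0]
    - [-16,-38,0]
  yaw: [0,0,0,0,0]

```text
clock: 1.57
tcp_pos: [0.3425, -0.4071, 0.2011]
orientation: [2.546, -1.833, 0.002]
ft_force: [1.1, 0.3, 0.2]
width: 0.0856
```

jog_arm:
  claw: [1,1,1,1,1]
  slide:
    - [-16,-38,0]
    - [-16,-38,0]
    - [-16,-38,0]
    - [-16,-38,0]
    - [-16,-38,0]
  yaw: [0,0,0,0,0]

```text
clock: 1.98
tcp_pos: [0.4982, -0.2681, 0.2013]
orientation: [2.545, -1.834, 0.006]
ft_force: [-0.2, -0.6, -0.5]
width: 0.0854
```

jog_arm:
  claw: [1,1,1,1,1]
  slide:
    - [0,0,0]
    - [0,0,0]
    - [0,0,0]
    - [0,0,0]
    - [0,0,0]
  yaw: [6,6,6,6,6]

```text
clock: 2.4
tcp_pos: [0.5065, -0.2592, 0.2008]
orientation: [-1.976, 2.442, -0.008]
ft_force: [-0.8, -0.1, -1.2]
width: 0.0853
```

```bash
python3 - <<'E'
from h import *
from scipy.spatial.transform import Rotation as R
s=status.sense();M=R.from_rotvec(s['orientation']).as_matrix();print(M.round(3),s['tcp_pos'])
p=shot('wrist','w1.png')
for t in ['spindle_long','spindle_short']:
   print(t,[(np.round(d['xyz'],3).tolist(),round(d['p'],2)) for d in mark_of(t,p)])
print(np.round(p['world_from_camera'],4).tolist(),p['cx'],p['cy'],p['vfov'])
E
```

```text
[[-0.208 -0.978  0.004]
 [-0.978  0.208 -0.004]
 [ 0.003 -0.005 -1.   ]] [ 0.50647906 -0.25923309  0.20075871]
spindle_long [([0.557, -0.211, 0.022], 0.89)]
spindle_short [([0.422, -0.242, 0.017], 0.56)]
[[-0.2088, 0.9455, 0.2499, 0.5679], [-0.9779, -0.2028, -0.0501, -0.2718], [0.0033, -0.2549, 0.967, 0.371], [0.0, 0.0, 0.0, 1.0]] 321.6217726493925 243.55849855402369 67.23839023548786
```

View pics/w1.png

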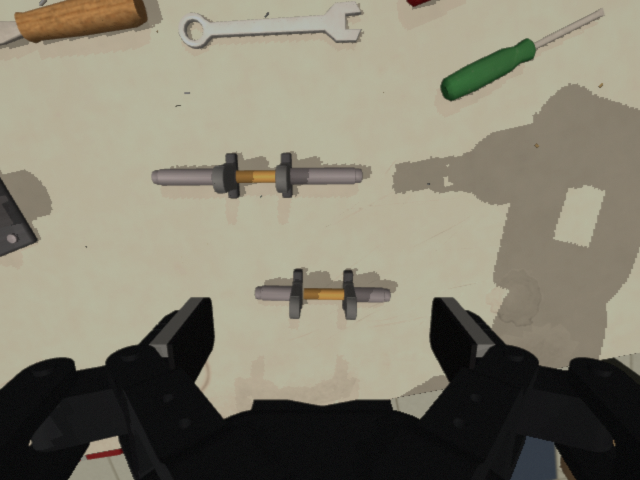

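The wrist view shows the long spindle with ends at (152,177) and (362,176), and the short one with ends at (255,293) and (390,295).

```bash
python3 - <<'E'
from h import *
from scipy.spatial.transform import Rotation as R
s=status.sense();M=R.from_rotvec(s['orientation']).as_matrix()
p=shot('wrist')
a=back(p,(152,177),.018);b=back(p,(362,176),.018);c=(a+b)/2
print(a,b,np.linalg.norm(a-b),c,np.degrees(np.arctan2(*(a-b)[1::-1])),'toolx',np.degrees(np.arctan2(-M[1,0],-M[0,0])))
print('tool shift mm',1e3*M.T@(np.r_[c[:2],.13]-s['tcp_pos']))
E
```

```text
[ 0.57432692 -0.10752596  0.018     ] [ 0.53441861 -0.30585601  0.018     ] 0.202305417829097 [ 0.55437277 -0.20669099  0.018     ] 78.62277801696696 toolx 78.39114587716418
tool shift mm [-61.70780813 -36.25190333  70.73159405]
```

jog_arm:
  claw: [1,1,1,1,1]
  slide:
    - [-30,-18,0]
    - [-30,-18,0]
    - [0,0,35]
    - [0,0,30]
    - [0,0,0]
  yaw: [0,0,0,0,0]

```text
clock: 3.02
tcp_pos: [0.5575, -0.2088, 0.1369]
orientation: [-1.993, 2.423, -0.021]
ft_force: [-0.1, 0.5, -0.5]
width: 0.0852
```

```bash
python3 - <<'E'
from h import *
from scipy.spatial.transform import Rotation as R
s=status.sense();M=R.from_rotvec(s['orientation']).as_matrix();print(s['tcp_pos'],s['width'])
p=shot('wrist','w2.png')
c=np.array([.5544,-.2067,.018])
print('tool shift mm',1e3*M.T@(np.r_[c[:2],.032]-s['tcp_pos']))
y=np.array([np.cos(np.radians(78.6)),np.sin(np.radians(78.6)),0])
print(proj(p,[c+.101*y,c-.101*y,c+.032*y+[0,0,.044],c-.032*y+[0,0,.044]]).round())
E
```

```text
[ 0.55750641 -0.20879325  0.13686843] 0.08522703073268598
tool shift mm [ -1.99959006   4.79256113 104.8067322 ]
[[196. 233.]
 [442. 233.]
 [273. 246.]
 [364. 247.]]
```

View pics/w2.png

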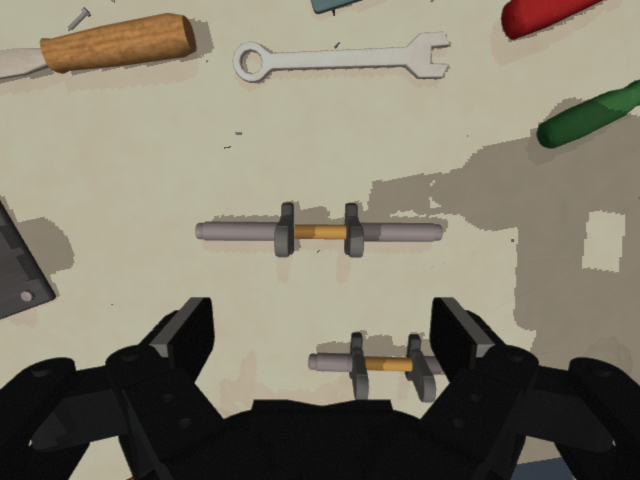

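jog_arm:
  claw: [1,1,1,1,1]
  slide:
    - [-2,3,10]
    - [0,0,35]
    - [0,0,25]
    - [0,0,0]
    - [0,0,0]
  yaw: [0,0,0,0,0]

```text
clock: 3.48
tcp_pos: [0.5609, -0.211, 0.0751]
orientation: [-1.988, 2.416, -0.045]
ft_force: [1.0, 0.6, 0.8]
width: 0.0855
```

```bash
python3 - <<'E'
from h import *
from scipy.spatial.transform import Rotation as R
s=status.sense();M=R.from_rotvec(s['orientation']).as_matrix();print(s['tcp_pos'],s['width'],M.round(3))
c=np.array([.5544,-.2067,.018])
print('tool shift mm',1e3*M.T@(np.r_[c[:2],.034]-s['tcp_pos']))
E
```

```text
[ 0.56091488 -0.21102916  0.07510234] 0.08550969680702657 [[-0.192 -0.981  0.028]
 [-0.981  0.192 -0.015]
 [ 0.009 -0.03  -1.   ]]
tool shift mm [-3.36288714  8.45838306 40.83790781]
```

jog_arm:
  claw: [1,1,1,1,1]
  slide:
    - [-3,8,0]
    - [0,0,15]
    - [0,0,15]
    - [0,0,10]
    - [0,0,0]
  yaw: [0,0,0,0,0]

```text
clock: 3.9
tcp_pos: [0.5582, -0.2093, 0.0442]
orientation: [-1.982, 2.41, -0.067]
ft_force: [-0.2, 0.0, 0.6]
width: 0.0855
```

```bash
python3 - <<'E'
from h import *
from scipy.spatial.transform import Rotation as R
s=status.sense();M=R.from_rotvec(s['orientation']).as_matrix();print(s['tcp_pos'],s['width'],M.round(3))
c=np.array([.5544,-.2067,.018])
print('tool shift mm',1e3*M.T@(np.r_[c[:2],.034]-s['tcp_pos']))
p=shot('side','s2.png');im=cv2.imread('pics/s2.png')[200:400,220:460];cv2.imwrite('pics/s2c.png',cv2.resize(im,None,fx=3,fy=3,interpolation=cv2.INTER_CUBIC))
E
```

```text
[ 0.55821333 -0.20927405  0.04415218] 0.0854609589635685 [[-0.193 -0.98   0.043]
 [-0.981  0.192 -0.021]
 [ 0.012 -0.046 -0.999]]
tool shift mm [-1.90988386  4.70158979  9.9237766 ]
```

View pics/s2c.png

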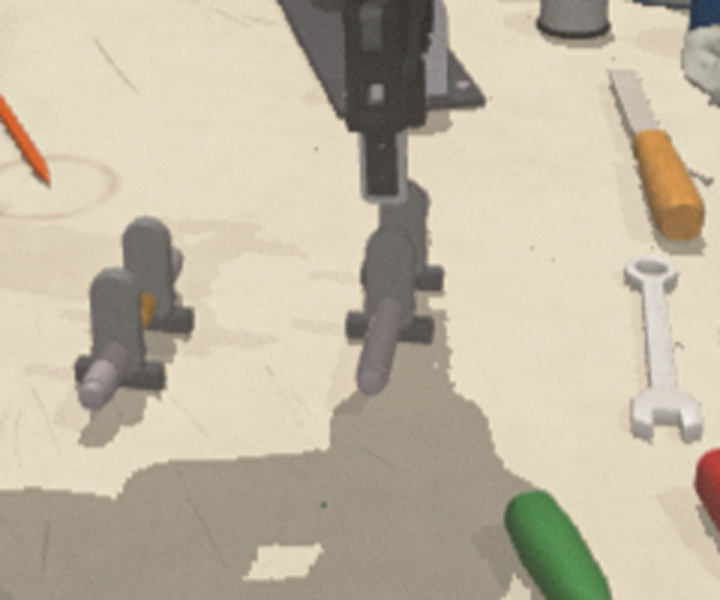

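jog_arm:
  claw: [1,1,1,1]
  slide:
    - [-2,4,0]
    - [0,1,10]
    - [0,0,6]
    - [0,0,0]
  yaw: [0,0,0,0]

```text
clock: 4.28
tcp_pos: [0.5567, -0.2074, 0.0319]
orientation: [-1.98, 2.407, -0.079]
ft_force: [-0.6, 0.1, -0.2]
width: 0.0852
```

```bash
python3 - <<'E'
from h import *
from scipy.spatial.transform import Rotation as R
s=status.sense();M=R.from_rotvec(s['orientation']).as_matrix();print(s['tcp_pos'],s['width'],M.round(3))
c=np.array([.5544,-.2067,.018])
print('tool shift mm',1e3*M.T@(np.r_[c[:2],.034]-s['tcp_pos']))
E
```

```text
[ 0.55673962 -0.2074092   0.03186343] 0.08524010750765397 [[-0.193 -0.98   0.051]
 [-0.981  0.192 -0.024]
 [ 0.013 -0.055 -0.998]]
tool shift mm [-0.21474853  2.31162779 -2.26979211]
```

jog_arm:
  claw: [-1,-1,-1,-1,-1]
  slide:
    - [0,2,0]
    - [0,0,0]
    - [0,0,0]
    - [0,0,0]
    - [0,0,0]
  yaw: [0,0,0,0,0]
  force: 45

```text
clock: 4.7
tcp_pos: [0.555, -0.2059, 0.0323]
orientation: [-1.977, 2.406, -0.077]
ft_force: [-1.3, 6.1, 8.2]
width: 0.0258
```

jog_arm:
  claw: [-1,-1,-1,-1,-1]
  slide:
    - [0,0,0]
    - [0,0,0]
    - [0,0,0]
    - [0,0,0]
    - [0,0,0]
  yaw: [0,0,0,0,0]

```text
clock: 5.12
tcp_pos: [0.5562, -0.2052, 0.0338]
orientation: [-1.975, 2.405, -0.079]
ft_force: [0.2, 0.4, -0.3]
width: 0.0006
```

```bash
python3 - <<'E'
from h import *
p=shot('side','s3.png');q=shot('scene','sc3.png')
a=cv2.imread('pics/s3.png')[200:380,230:430];b=cv2.imread('pics/sc3.png')[200:380,340:540]
cv2.imwrite('pics/c3.png',cv2.resize(np.hstack([a,b]),None,fx=2,fy=2,interpolation=cv2.INTER_CUBIC))
for t in ['spindle_long']:
  for pp in (p,q): print([(np.round(d['xyz'],3).tolist(),round(d['p'],2)) for d in mark_of(t,pp)])
E
```

```text
[([0.558, -0.214, 0.016], 0.56)]
[([0.557, -0.211, 0.017], 0.73)]
```

View pics/c3.png

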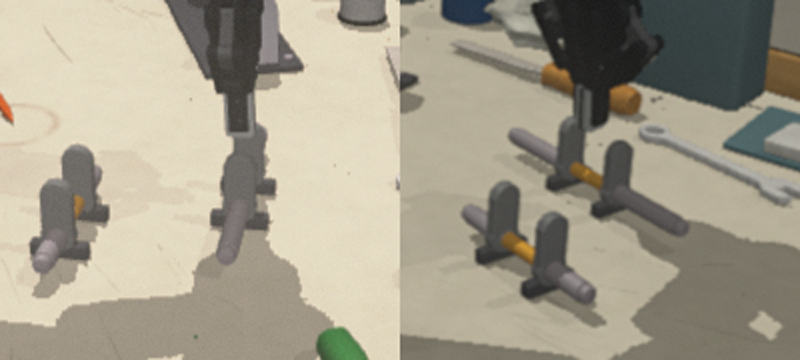

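```bash
python3 - <<'E'
from h import *
s=status.sense();t=s['tcp_pos'];print(t,s['width'])
p=shot('side');q=shot('scene')
y=np.array([np.cos(np.radians(78.6)),np.sin(np.radians(78.6)),0]);c=np.array([.5544,-.2067,.018])
P=[t,c-.101*y,c+.101*y,c-.032*y+[0,0,.044],c+.032*y+[0,0,.044]]
for pp,o in((p,(230,200)),(q,(340,200))): print(((proj(pp,P)-o)*2).round().tolist())
E
```

```text
[ 0.55609559 -0.20514188  0.03369778] -0.0001882478864375878
[[242.0, 168.0], [223.0, 257.0], [254.0, 130.0], [236.0, 155.0], [246.0, 118.0]]
[[188.0, 157.0], [279.0, 227.0], [106.0, 131.0], [219.0, 141.0], [164.0, 113.0]]
```

```bash
python3 - <<'E'
from h import *
t=status.sense()['tcp_pos']
q=shot('scene','sc4.png');p=shot('side','s4.png')
ims=[]
for pp,f,(u0,v0) in((q,'sc4.png',(385,200)),(p,'s4.png',(300,190))):
    im=cv2.imread('pics/'+f)[v0:v0+100,u0:u0+70]; im=cv2.resize(im,None,fx=5,fy=5,interpolation=cv2.INTER_CUBIC)
    for dz in (0,.02,.04):
        u=(proj(pp,t+[0,0,dz])[0]-(u0,v0))*5; cv2.circle(im,tuple(int(x) for x in u),3,(0,0,255),-1)
    ims.append(im)
cv2.imwrite('pics/c4.png',np.hstack(ims))
E
```

```text
(no output)
```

View pics/c4.png

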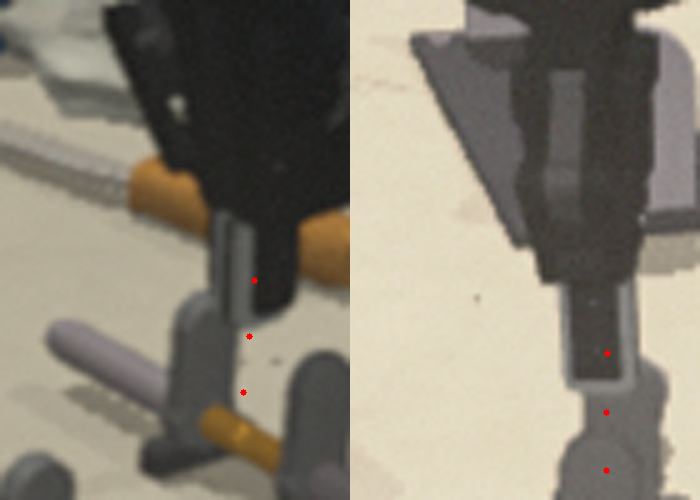

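The reported TCP lies about 26 mm below the visible fingertips, so the pads only caught the tab tops and slipped off. I'll raise, open and look again.

jog_arm:
  claw: [-1,-1,1,1,1]
  slide:
    - [0,0,-25]
    - [0,0,-25]
    - [0,0,-35]
    - [0,0,-25]
    - [0,0,0]
  yaw: [0,0,0,0,0]

```text
clock: 5.93
tcp_pos: [0.5483, -0.2022, 0.1452]
orientation: [-1.978, 2.408, -0.068]
ft_force: [0.4, 0.1, 0.8]
width: 0.0356
```

```bash
python3 - <<'E'
from h import *
from scipy.spatial.transform import Rotation as R
s=status.sense();M=R.from_rotvec(s['orientation']).as_matrix();print(s['tcp_pos'],s['width'],M.round(3))
p=shot('wrist','w5.png'); print([(np.round(d['xyz'],3).tolist(),round(d['p'],2)) for d in mark_of('spindle_long',p)])
y=np.array([np.cos(np.radians(78.6)),np.sin(np.radians(78.6)),0]);c=np.array([.5544,-.2067,.018])
print(proj(p,[c-.101*y,c+.101*y]))
E
```

```text
[ 0.54828403 -0.20215882  0.14515145] 0.035574194111997144 [[-0.195 -0.98   0.047]
 [-0.981  0.194 -0.018]
 [ 0.009 -0.049 -0.999]]
[([0.556, -0.214, 0.021], 0.71)]
[[443.79063026 224.18543753]
 [203.63309099 223.86842172]]
```

View pics/w5.png

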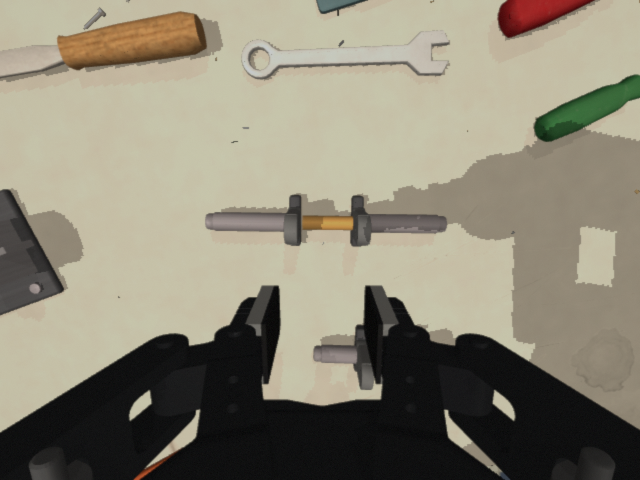

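```bash
python3 - <<'E'
from h import *
from scipy.spatial.transform import Rotation as R
s=status.sense();M=R.from_rotvec(s['orientation']).as_matrix();t=s['tcp_pos']
p=shot('wrist')
a=back(p,(206,221),.018);b=back(p,(447,223),.018);c=(a+b)/2
print(np.linalg.norm(a-b),c,np.degrees(np.arctan2(*(a-b)[1::-1])))
for d in (0,.01,.026,.04): print(d,proj(p,[t+M@[s*.0178,yy,-d] for s in(-1,1) for yy in(-.011,.011)]).round().tolist())
print(1e3*M.T@(np.r_[c[:2],.10]-t))
E
```

```text
0.19970101884016686 [ 0.55344207 -0.20826656  0.018     ] 78.20855584221961
0 [[285.0, 257.0], [287.0, 298.0], [358.0, 257.0], [357.0, 298.0]]
0.01 [[283.0, 263.0], [285.0, 307.0], [360.0, 263.0], [358.0, 307.0]]
0.026 [[279.0, 275.0], [281.0, 322.0], [364.0, 275.0], [362.0, 322.0]]
0.04 [[275.0, 287.0], [277.0, 339.0], [368.0, 287.0], [366.0, 339.0]]
[ 5.08620777 -6.67205455 41.43996268]
```

jog_arm:
  claw: [1,1,1,1,1]
  slide:
    - [4,0,0]
    - [0,0,0]
    - [0,0,20]
    - [0,0,25]
    - [0,0,0]
  yaw: [0,0,0,0,0]

```text
clock: 6.5
tcp_pos: [0.543, -0.2052, 0.0878]
orientation: [-1.984, 2.416, -0.042]
ft_force: [-0.9, 1.0, -0.8]
width: 0.0856
```

```bash
cat > g.py <<'E'
from h import *
from scipy.spatial.transform import Rotation as R
import sys
s=status.sense();M=R.from_rotvec(s['orientation']).as_matrix();t=s['tcp_pos']
g=t-.045*M[:,2]; c=np.array([float(v) for v in sys.argv[1:4]])
print('clk',s['clock'],'t',t.round(4),'w',s['width'].round(4),'toolx',np.degrees(np.arctan2(-M[1,0],-M[0,0])).round(1),M[:,2].round(3),'xz',M[2,0].round(3),'grasp',g.round(4),'shift',(1e3*M.T@(c-g)).round(1))
E
python3 g.py .5534 -.2083 .053
```

```text
Traceback (most recent call last):
  File "g.py", line 6, in <module>
    print('clk',s['clock'],'t',t.round(4),'w',s['width'].round(4),'toolx',np.degrees(np.arctan2(-M[1,0],-M[0,0])).round(1),M[:,2].round(3),'xz',M[2,0].round(3),'grasp',g.round(4),'shift',(1e3*M.T@(c-g)).round(1))
                                              ^^^^^^^^^^^^^^^^
AttributeError: 'float' object has no attribute 'round'
```

```bash
sed -i "s/s\['width'\].round(4)/round(s['width'],4)/" g.py; python3 g.py .5534 -.2083 .053
```

```text
clk 6.5 t [ 0.543  -0.2052  0.0878] w 0.0856 toolx 78.8 [ 0.029 -0.011 -1.   ] xz 0.005 grasp [ 0.5417 -0.2047  0.1327] shift [ 0.9 -9.7 80.1]
```

jog_arm:
  claw: [1,1,1,1,1]
  slide:
    - [1,-6,0]
    - [0,0,0]
    - [0,0,25]
    - [0,0,25]
    - [0,0,0]
  yaw: [0,0,0,0,0]

```text
clock: 6.92
tcp_pos: [0.5532, -0.2093, 0.0389]
orientation: [-1.982, 2.415, -0.047]
ft_force: [-0.3, -0.8, -0.2]
width: 0.0855
```

```bash
python3 g.py .5534 -.2083 .053
```

```text
clk 6.9167 t [ 0.5532 -0.2093  0.0389] w 0.0855 toolx 78.7 [ 0.032 -0.012 -0.999] xz 0.006 grasp [ 0.5517 -0.2088  0.0839] shift [-1.  -0.5 30.9]
```

jog_arm:
  claw: [1,1,1,1,1]
  slide:
    - [0,0,15]
    - [0,0,10]
    - [0,0,0]
    - [0,0,4]
    - [0,0,0]
  yaw: [0,0,0,0,0]

```text
clock: 7.33
tcp_pos: [0.5583, -0.2114, 0.0147]
orientation: [-1.98, 2.412, -0.058]
ft_force: [-0.2, 0.2, 0.1]
width: 0.0852
```

```bash
python3 g.py .5534 -.2083 .053; python3 - <<'E'
from h import *
ims=[]
for n,(u0,v0) in(('scene',(380,180)),('side',(275,170))):
    im=shot(n)['img'][v0:v0+150,u0:u0+100,::-1]; ims.append(cv2.resize(im,None,fx=4,fy=4,interpolation=cv2.INTER_CUBIC))
cv2.imwrite('pics/c6.png',np.hstack(ims))
E
```

```text
clk 7.3333 t [ 0.5583 -0.2114  0.0147] w 0.0852 toolx 78.7 [ 0.04  -0.015 -0.999] xz 0.007 grasp [ 0.5565 -0.2107  0.0597] shift [-1.8  3.8  6.5]
```

View pics/c6.png

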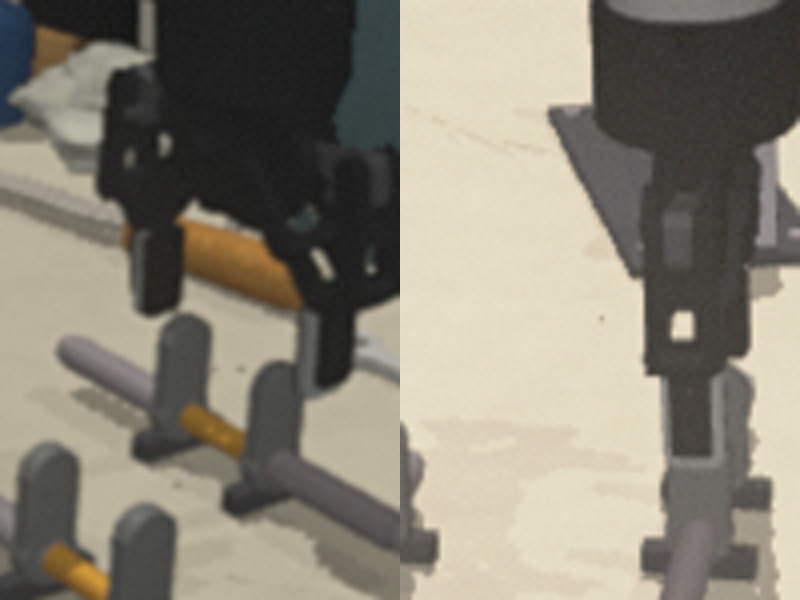

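The fingers now straddle the tabs, with the tips about a third of the way down them. I'll go a little lower and then close.

jog_arm:
  claw: [1,1,1,1]
  slide:
    - [-2,4,0]
    - [0,1,7]
    - [0,0,2]
    - [0,0,0]
  yaw: [0,0,0,0]

```text
clock: 7.77
tcp_pos: [0.5553, -0.2089, 0.0077]
orientation: [-1.978, 2.41, -0.065]
ft_force: [0.8, -0.3, -0.2]
width: 0.0853
```

jog_arm:
  claw: [0.4,0,-0.3,-0.5,-1]
  slide:
    - [0,0,0]
    - [0,0,0]
    - [0,0,0]
    - [0,0,0]
    - [0,0,0]
  yaw: [0,0,0,0,0]
  force: 40

```text
clock: 8.18
tcp_pos: [0.5587, -0.2101, 0.0125]
orientation: [-1.975, 2.406, -0.077]
ft_force: [-1.3, -0.2, 0.2]
width: 0.0266
```

jog_arm:
  claw: [-1,-1,-1]
  slide:
    - [0,0,0]
    - [0,0,0]
    - [0,0,0]
  yaw: [0,0,0]

```text
clock: 8.43
tcp_pos: [0.5587, -0.2101, 0.0125]
orientation: [-1.975, 2.406, -0.077]
ft_force: [1.4, -0.9, 2.5]
width: 0.0265
```

```bash
python3 g.py .5534 -.2083 .053
```

```text
clk 8.4333 t [ 0.5587 -0.2101  0.0125] w 0.0265 toolx 78.7 [ 0.053 -0.02  -0.998] xz 0.01 grasp [ 0.5564 -0.2092  0.0574] shift [-0.4  3.3  4.2]
```

jog_arm:
  claw: [-1,-1,-1,-1,-1]
  slide:
    - [0,0,-15]
    - [0,0,-30]
    - [0,0,-35]
    - [0,0,-35]
    - [0,0,0]
  yaw: [0,0,0,0,0]

```text
clock: 8.85
tcp_pos: [0.5482, -0.2058, 0.1245]
orientation: [-1.98, 2.413, -0.052]
ft_force: [2.0, 0.3, -1.1]
width: 0.0267
```

```bash
python3 g.py .5534 -.2083 .053;python3 - <<'E'
from h import *
t=status.sense()['tcp_pos']
ims=[]
for n in('wrist','side','scene'):
    p=shot(n)
    for th in ('reel_stand',): print(n,[(np.round(d['xyz'],3).tolist(),round(d['p'],2)) for d in mark_of(th,p)])
    if n!='scene': ims.append(cv2.resize(p['img'][:,:,::-1],None,fx=.625,fy=.625,interpolation=cv2.INTER_AREA) if n=='wrist' else cv2.resize(p['img'][80:280,230:430,::-1],None,fx=2,fy=2,interpolation=cv2.INTER_CUBIC)[:300,:])
cv2.imwrite('pics/c7.png',np.hstack(ims))
E
```

```text
clk 8.85 t [ 0.5482 -0.2058  0.1245] w 0.0267 toolx 78.7 [ 0.036 -0.013 -0.999] xz 0.006 grasp [ 0.5466 -0.2052  0.1694] shift [  1.   -2.8 116.6]
wrist []
side [([0.569, 0.17, 0.0], 0.7)]
scene [([0.573, 0.162, 0.002], 0.67)]
```

View pics/c7.png

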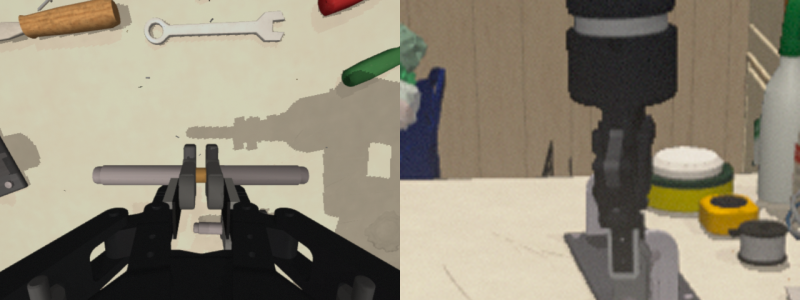

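The long spindle is held at the stop, width 26.7 mm, centred on the tool, with ends at (149,280) and (493,280) in the wrist picture. Next I'll carry it over to the stand.

jog_arm:
  claw: [-1,-1,-1,-1,-1]
  slide:
    - [-25,3,-10]
    - [-37,5,-10]
    - [-38,5,-10]
    - [-38,5,0]
    - [-38,5,0]
  yaw: [0,0,0,0,0]

```text
clock: 9.57
tcp_pos: [0.5522, -0.0278, 0.1373]
orientation: [-1.976, 2.44, -0.017]
ft_force: [-0.1, -0.2, -2.0]
width: 0.0266
```

jog_arm:
  claw: [-1,-1,-1,-1,-1]
  slide:
    - [-38,5,0]
    - [-38,5,0]
    - [-38,5,0]
    - [-30,4,0]
    - [0,0,0]
  yaw: [0,0,0,0,0]

```text
clock: 9.98
tcp_pos: [0.5604, 0.1303, 0.1289]
orientation: [1.979, -2.433, 0.004]
ft_force: [-0.2, 0.1, -3.1]
width: 0.0269
```

jog_arm:
  claw: [-1,-1,-1,-1,-1]
  slide:
    - [0,0,0]
    - [0,0,0]
    - [0,0,0]
    - [0,0,0]
    - [0,0,0]
  yaw: [-6,-6,-6,-5,0]

```text
clock: 10.4
tcp_pos: [0.5563, 0.1325, 0.1205]
orientation: [2.44, -1.95, -0.013]
ft_force: [0.6, -0.0, -1.7]
width: 0.0269
```

```bash
python3 g.py .5534 .166 .053;python3 - <<'E'
from h import *
from scipy.spatial.transform import Rotation as R
s=status.sense();M=R.from_rotvec(s['orientation']).as_matrix();t=s['tcp_pos']
p=shot('wrist','w8.png');T=np.array(p['world_from_camera']); print([(np.round(d['xyz'],3).tolist(),round(d['p'],2)) for d in mark_of('reel_stand',p)])
f=K(p);d=f*.167/344;c=T[:3,3]+T[:3,:3]@[(321-p['cx'])/f*d,-(280-p['cy'])/f*d,-d]
print('bar centre in tool mm',1e3*M.T@(c-t))
E
```

```text
clk 10.4 t [0.5563 0.1325 0.1205] w 0.0269 toolx 102.7 [-0.018 -0.009 -1.   ] xz 0.005 grasp [0.5571 0.1329 0.1654] shift [-33.7  -5.8 112.2]
[([0.571, 0.161, 0.0], 0.68)]
bar centre in tool mm [-1.02598419 -1.13555305 -5.33600648]
```

View pics/w8.png

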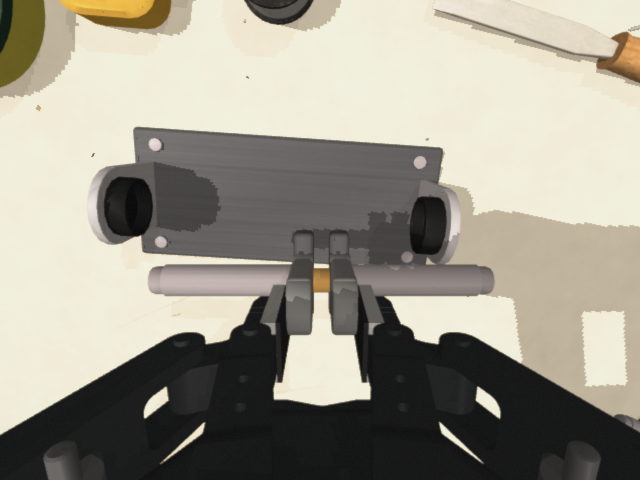

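```bash
cat > st.py <<'E'
from h import *
from scipy.optimize import least_squares
def fit(p,L,U):
    def pts(v):
        c,s=np.cos(v[2]),np.sin(v[2]); return np.array(L)@np.array([[c,-s,0],[s,c,0],[0,0,1]]).T+[v[0],v[1],0]
    r=least_squares(lambda v:(proj(p,pts(v))-U).ravel(),[.571,.164,.2])
    return r.x,pts
E
python3 - <<'E'
from st import *
p=shot('wrist')
v,pts=fit(p,[[.05,.118,.008],[.05,-.118,.008],[-.05,.118,.008]],np.array([(136,128),(441,149),(143,251)]))
print(v,np.degrees(v[2])+90,(proj(p,pts(v))-[(136,128),(441,149),(143,251)]).round(1).tolist())
c,s=np.cos(v[2]),np.sin(v[2])
f=lambda L:np.array(L)@np.array([[c,-s,0],[s,c,0],[0,0,1]]).T+[v[0],v[1],0]
print('mouths c,front,back,top',proj(p,f([[0,.09,.06],[.019,.09,.06],[-.019,.09,.06],[0,.09,.079],[0,-.09,.06],[.019,-.09,.06],[-.019,-.09,.06],[0,-.09,.079]])).round().tolist())
E
```

```text
[0.56824727 0.16204522 0.14718131] 98.43286793190694 [[-4.2, -1.8], [6.2, 0.3], [-2.0, 3.6]]
mouths c,front,back,top [[141.0, 208.0], [139.0, 178.0], [143.0, 237.0], [126.0, 214.0], [419.0, 227.0], [423.0, 198.0], [415.0, 255.0], [427.0, 234.0]]
```

```bash
cat > b.py <<'E'
from h import *
from scipy.spatial.transform import Rotation as R
import sys
s=status.sense();M=R.from_rotvec(s['orientation']).as_matrix();t=s['tcp_pos']
g=t+M@[-.001,-.001,-.0053]; c=np.array([float(v) for v in sys.argv[1:4]])
print('clk',s['clock'],'w',round(s['width'],4),'bar yaw',np.degrees(np.arctan2(-M[1,0],-M[0,0])).round(1),'toolz',M[:,2].round(3),'xz',M[2,0].round(3),'bar',g.round(4),'shift',(1e3*M.T@(c-g)).round(1),'F',np.round(s['ft_force'],1))
E
python3 b.py .568 .162 .1
```

```text
clk 10.55 w 0.0269 bar yaw 102.5 toolz [-0.017 -0.009 -1.   ] xz 0.005 bar [0.5575 0.1337 0.1264] shift [-25.5 -16.8  25.9] F [-0.6  0.4 -2.1]
```

jog_arm:
  claw: [-1,-1,-1,-1,-1]
  slide:
    - [-13,-8,0]
    - [-12,-8,0]
    - [0,0,0]
    - [0,0,15]
    - [0,0,0]
  yaw: [0,0,4,0,0]

```text
clock: 10.97
tcp_pos: [0.5694, 0.1648, 0.1052]
orientation: [2.359, -2.053, -0.01]
ft_force: [-1.0, -0.3, -3.0]
width: 0.0267
```

```bash
python3 b.py .568 .162 .1; python3 -c "
from h import *
p=shot('wrist','w9.png')
print([(np.round(d['xyz'],3).tolist(),round(d['p'],2)) for d in mark_of('reel_stand',p)])"
```

```text
clk 10.9667 w 0.0267 bar yaw 97.9 toolz [-0.014 -0.007 -1.   ] xz 0.005 bar [0.5704 0.1659 0.1105] shift [ 3.5  2.7 10.6] F [-1.  -0.3 -3. ]
[([0.57, 0.163, -0.001], 0.8)]
```

View pics/w9.png

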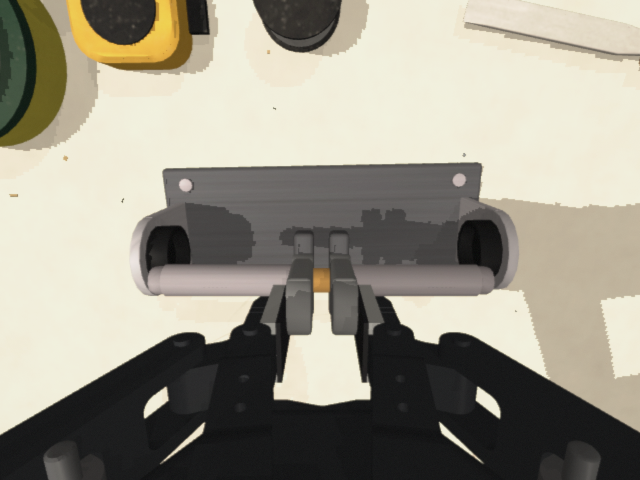

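This view shows the stand's far edge running from (164,170) to (480,163), the cup outsides at columns 130 and 518, and the bar ends at 148 and 493. So the bar lies almost centred between the cups. I'll work out the forward offset from the far edge.

```bash
python3 - <<'E'
from h import *
import cv2
p=shot('wrist')
a=back(p,(164,170),.008);b=back(p,(480,163),.008);d=(a-b)/np.linalg.norm(a-b);n=np.array([d[1],-d[0],0])
print(np.linalg.norm(a-b),np.degrees(np.arctan2(d[1],d[0])),'centre',(a+b)/2-.05*n)
# same for first picture corners is in v fit; check cups: predicted rims vs image
c0=(a+b)/2-.05*n
for y in(.09,-.09): print(proj(p,[c0*[1,1,0]+d*y+np.array([0,0,.06])+k*n for k in(.019,-.019)]).round().tolist())
g=cv2.cvtColor(p['img'],cv2.COLOR_RGB2GRAY)
for u in (165,172,180,470,478,485): print(u,g[195:300:5,u].tolist())
E
python3 b.py .568 .162 .1
```

```text
0.23088991643473666 99.1539037255376 centre [0.56992691 0.16350954 0.008     ]
[[177.0, 227.0], [185.0, 284.0]]
[[470.0, 220.0], [465.0, 278.0]]
165 [235, 238, 237, 230, 93, 93, 95, 17, 22, 22, 29, 33, 37, 40, 97, 148, 176, 186, 189, 170, 146]
172 [117, 111, 107, 104, 95, 95, 94, 15, 19, 14, 15, 14, 10, 13, 100, 147, 174, 186, 188, 171, 141]
180 [114, 109, 106, 94, 93, 94, 94, 11, 17, 20, 18, 24, 23, 22, 99, 147, 174, 187, 188, 171, 141]
470 [98, 75, 118, 117, 85, 82, 12, 15, 20, 20, 18, 16, 13, 20, 80, 111, 124, 133, 140, 128, 124]
478 [226, 195, 116, 91, 82, 82, 13, 16, 20, 21, 23, 19, 21, 21, 38, 110, 123, 135, 140, 127, 221]
485 [237, 235, 182, 96, 83, 81, 18, 18, 19, 20, 23, 27, 24, 30, 31, 101, 120, 129, 133, 118, 230]
clk 11.1167 w 0.0267 bar yaw 97.9 toolz [-0.009 -0.006 -1.   ] xz 0.004 bar [0.5722 0.1657 0.1135] shift [ 3.1  4.5 13.5] F [-0.6 -0.6 -1.3]
```

jog_arm:
  claw: [-1,-1,-1,-1]
  slide:
    - [2,3,0]
    - [0,0,10]
    - [0,0,5]
    - [0,0,0]
  yaw: [-1,0,0,0]

```text
clock: 11.45
tcp_pos: [0.5695, 0.1624, 0.0942]
orientation: [2.384, -2.035, -0.001]
ft_force: [0.3, 0.0, -1.9]
width: 0.0267
```

```bash
python3 b.py .569 .163 .061
```

```text
clk 11.45 w 0.0267 bar yaw 99.0 toolz [-0.005 -0.005 -1.   ] xz 0.004 bar [0.5704 0.1635 0.0995] shift [ 0.2  1.2 38.5] F [ 0.3  0.  -1.9]
```

jog_arm:
  claw: [-1,-1,-1,-1]
  slide:
    - [0,1,0]
    - [0,1,12]
    - [0,0,8]
    - [0,0,0]
  yaw: [0,0,0,0]

```text
clock: 11.78
tcp_pos: [0.5674, 0.1616, 0.0737]
orientation: [2.384, -2.037, -0.001]
ft_force: [-0.0, -0.7, -3.1]
width: 0.0268
```

```bash
python3 b.py .569 .163 .061
```

```text
clk 11.7833 w 0.0268 bar yaw 99.0 toolz [-0.004 -0.005 -1.   ] xz 0.004 bar [0.5683 0.1627 0.079 ] shift [-0.2 -0.9 18. ] F [-0.  -0.7 -3.1]
```

jog_arm:
  claw: [-1,-1,-1,-1]
  slide:
    - [0,-1,8]
    - [0,0,8]
    - [0,0,2]
    - [0,0,0]
  yaw: [0,0,0,0]

```text
clock: 12.12
tcp_pos: [0.5688, 0.1616, 0.0543]
orientation: [2.384, -2.037, -0.0]
ft_force: [-0.7, 0.0, -2.6]
width: 0.0265
```

```bash
python3 b.py .569 .163 .061; python3 - <<'E'
from h import *
p=shot('wrist')
g=cv2.cvtColor(p['img'],cv2.COLOR_RGB2GRAY)
for v in (270,280,290): print(v,'L',g[v,110:175:4].tolist(),'R',g[v,465:535:4].tolist())
for u in (128,135,142,500,507,514): print(u,g[225:325:5,u].tolist())
M=[[.569,.163]]; d=np.array([np.cos(np.radians(99)),np.sin(np.radians(99)),0]);n=np.array([d[1],-d[0],0]);c=np.array([.569,.163,.06])
for y in(.09,-.09): print(proj(p,[c+d*y,c+d*y+.019*n,c+d*y-.019*n,c+d*y+[0,0,.019],c+d*(y*.083/.09)]).round().tolist())
E
```

```text
clk 12.1167 w 0.0265 bar yaw 99.0 toolz [-0.004 -0.005 -1.   ] xz 0.004 bar [0.5697 0.1628 0.0596] shift [-0.3  0.6 -1.4] F [-0.7  0.  -2.6]
270 L [31, 19, 11, 14, 13, 11, 23, 21, 22, 23, 93, 131, 125, 144, 147, 147, 147] R [111, 110, 111, 109, 101, 100, 96, 27, 25, 22, 16, 12, 11, 9, 14, 21, 21, 21]
280 L [38, 13, 9, 11, 14, 13, 22, 22, 23, 28, 178, 177, 174, 188, 187, 187, 186] R [134, 133, 134, 133, 133, 129, 128, 121, 23, 20, 16, 12, 10, 15, 10, 23, 21, 24]
290 L [38, 14, 13, 11, 13, 16, 20, 19, 18, 22, 146, 163, 158, 169, 170, 170, 171] R [127, 127, 127, 127, 118, 119, 123, 41, 16, 18, 20, 9, 11, 12, 13, 27, 26, 26]
128 [94, 93, 93, 93, 13, 10, 19, 19, 14, 14, 14, 12, 13, 11, 17, 15, 14, 15, 14, 173]
135 [92, 95, 93, 95, 15, 14, 18, 16, 21, 23, 24, 23, 22, 19, 20, 18, 16, 16, 16, 231]
142 [94, 92, 94, 95, 93, 13, 18, 21, 20, 22, 23, 23, 25, 18, 20, 18, 12, 22, 181, 232]
500 [82, 83, 84, 81, 10, 14, 20, 19, 22, 22, 24, 21, 21, 21, 19, 12, 16, 12, 26, 180]
507 [84, 82, 82, 83, 13, 10, 15, 19, 16, 13, 10, 11, 12, 13, 15, 14, 15, 13, 14, 171]
514 [91, 83, 82, 81, 18, 15, 13, 12, 11, 12, 10, 11, 11, 14, 13, 9, 13, 9, 16, 166]
[[134.0, 282.0], [129.0, 244.0], [140.0, 318.0], [112.0, 298.0], [149.0, 282.0]]
[[505.0, 281.0], [511.0, 243.0], [500.0, 317.0], [527.0, 297.0], [491.0, 281.0]]
```

The bar is centred in the bores: the cup rows run 245–318 and the bar row is 281. Now I'll release gradually, lowering a little to offset the backward swing of the pads.

jog_arm:
  claw: [-0.2,0,0.15,0.3,0.4]
  slide:
    - [0,0,1]
    - [0,0,1]
    - [0,0,1]
    - [0,0,1]
    - [0,0,0]
  yaw: [0,0,0,0,0]

```text
clock: 12.58
tcp_pos: [0.5697, 0.1628, 0.0513]
orientation: [2.386, -2.04, 0.0]
ft_force: [0.1, 4.9, -1.2]
width: 0.0597
```

```bash
python3 b.py .569 .163 .06; python3 - <<'E'
from h import *
p=shot('wrist')
g=cv2.cvtColor(p['img'],cv2.COLOR_RGB2GRAY)
print('L',g[282,90:175:4].tolist(),'R',g[282,465:550:4].tolist())
for u in (155,170,470,485): print(u,g[245:330:4,u].tolist())
E
```

```text
clk 12.5833 w 0.0597 bar yaw 98.9 toolz [-0.002 -0.002 -1.   ] xz 0.002 bar [0.5706 0.1639 0.0566] shift [ 0.7  1.7 -3.4] F [ 0.1  4.9 -1.2]
L [43, 42, 40, 39, 40, 36, 13, 113, 132, 132, 133, 174, 183, 183, 183, 184, 183, 183, 183, 182, 182, 182] R [132, 133, 134, 134, 133, 133, 133, 132, 131, 132, 133, 132, 119, 118, 117, 55, 20, 21, 23, 22, 21, 22]
155 [72, 74, 74, 84, 90, 90, 106, 140, 159, 180, 187, 188, 176, 158, 99, 96, 91, 94, 93, 93, 130, 232]
170 [71, 71, 68, 72, 71, 70, 104, 138, 158, 180, 188, 186, 176, 159, 97, 72, 172, 174, 138, 98, 162, 236]
470 [69, 68, 65, 67, 67, 68, 93, 111, 122, 131, 138, 142, 131, 119, 69, 70, 111, 126, 74, 75, 228, 237]
485 [64, 67, 67, 69, 70, 77, 93, 111, 120, 131, 138, 142, 131, 118, 74, 75, 72, 73, 75, 74, 227, 236]
```

jog_arm:
  claw: [0.6,0.8,1,1,1]
  slide:
    - [0,0,0]
    - [0,0,0]
    - [0,0,0]
    - [0,0,0]
    - [0,0,0]
  yaw: [0,0,0,0,0]

```text
clock: 13.05
tcp_pos: [0.5716, 0.1623, 0.0534]
orientation: [2.389, -2.04, 0.007]
ft_force: [-0.4, -0.1, -0.4]
width: 0.0853
```

```bash
python3 b.py .569 .163 .06; python3 - <<'E'
from h import *
p=shot('wrist')
g=cv2.cvtColor(p['img'],cv2.COLOR_RGB2GRAY)
print('L',g[284,90:175:4].tolist(),'R',g[284,465:550:4].tolist())
for u in (155,170,470,485): print(u,g[245:330:4,u].tolist())
print('mid',g[282,230:420:4].tolist())
E
```

```text
clk 13.05 w 0.0853 bar yaw 99.0 toolz [ 0.003 -0.003 -1.   ] xz 0.004 bar [0.5724 0.1635 0.0587] shift [-0.   3.4 -1.3] F [-0.4 -0.1 -0.4]
L [27, 44, 43, 40, 37, 38, 15, 107, 133, 131, 132, 175, 184, 183, 184, 185, 184, 184, 184, 185, 184, 183] R [133, 133, 133, 134, 134, 133, 133, 132, 133, 133, 133, 119, 119, 117, 22, 23, 23, 19, 24, 23, 20, 22]
155 [72, 73, 75, 83, 90, 90, 85, 125, 153, 174, 185, 185, 182, 168, 127, 96, 91, 92, 93, 93, 64, 34]
170 [72, 71, 70, 70, 72, 70, 73, 124, 151, 173, 186, 184, 182, 168, 129, 73, 136, 77, 24, 92, 98, 97]
470 [65, 65, 68, 66, 66, 68, 76, 105, 118, 126, 136, 141, 134, 125, 93, 72, 127, 23, 88, 94, 94, 94]
485 [82, 84, 82, 82, 83, 82, 82, 103, 115, 127, 135, 140, 134, 126, 90, 77, 74, 73, 75, 69, 27, 37]
mid [171, 171, 171, 141, 80, 69, 68, 67, 67, 65, 62, 62, 141, 141, 142, 141, 142, 142, 141, 142, 142, 142, 143, 142, 142, 142, 142, 142, 142, 144, 144, 128, 128, 107, 55, 75, 74, 69, 68, 68, 68, 107, 131, 130, 131, 129, 130, 130]
```

jog_arm:
  claw: [1,1,1,1,1]
  slide:
    - [0,0,-10]
    - [0,0,-25]
    - [0,0,-35]
    - [0,0,-35]
    - [0,0,-20]
  yaw: [0,0,0,0,0]

```text
clock: 13.52
tcp_pos: [0.5675, 0.1612, 0.1795]
orientation: [2.379, -2.033, -0.005]
ft_force: [1.1, -0.0, -0.3]
width: 0.0849
```

jog_arm:
  claw: [1,1,1,1,1]
  slide:
    - [0,0,-10]
    - [0,0,0]
    - [0,0,0]
    - [0,0,0]
    - [0,0,0]
  yaw: [0,0,0,0,0]

```text
clock: 13.93
tcp_pos: [0.5701, 0.1617, 0.1981]
orientation: [2.387, -2.04, 0.008]
ft_force: [0.5, -0.3, 0.1]
width: 0.0852
```

```bash
python3 b.py .569 .163 .06; python3 - <<'E'
from h import *
for n in ('wrist','side','scene'):
    p=shot(n,n+'_end.png')
    for t in ('spindle_long','spindle_short'): print(n,t,[(np.round(d['xyz'],3).tolist(),round(d['p'],2)) for d in mark_of(t,p)])
    if n=='wrist':
        g=cv2.cvtColor(p['img'],cv2.COLOR_RGB2GRAY).astype(int)
        d=np.array([np.cos(np.radians(99)),np.sin(np.radians(99)),0]);c=np.array([.569,.163,.06])
        for k in (-.097,-.09,-.085,-.07,-.05,0,.05,.07,.085,.09,.097):
            u,v=proj(p,c+d*k)[0].round().astype(int); print(k,(u,v),g[v-20:v+21:4,u].tolist())
E
```

```text
clk 13.9333 w 0.0852 bar yaw 99.0 toolz [ 0.003 -0.004 -1.   ] xz 0.005 bar [0.5709 0.1629 0.2034] shift [ -1.1   2.2 143.4] F [ 0.5 -0.3  0.1]
wrist spindle_long [([0.571, 0.162, 0.065], 0.67)]
wrist spindle_short []
-0.097 (np.int64(431), np.int64(223)) [14, 16, 19, 21, 26, 28, 22, 22, 24, 13, 11]
-0.09 (np.int64(423), np.int64(223)) [21, 15, 16, 91, 124, 140, 92, 51, 10, 9, 7]
-0.085 (np.int64(417), np.int64(223)) [71, 70, 49, 100, 135, 154, 100, 61, 34, 50, 51]
-0.07 (np.int64(400), np.int64(224)) [76, 57, 56, 113, 142, 153, 135, 55, 51, 51, 71]
-0.05 (np.int64(377), np.int64(224)) [54, 53, 53, 110, 136, 151, 95, 77, 74, 75, 77]
0 (np.int64(320), np.int64(224)) [53, 54, 51, 85, 156, 164, 123, 52, 58, 74, 75]
0.05 (np.int64(262), np.int64(224)) [54, 53, 53, 110, 143, 148, 131, 73, 77, 72, 72]
0.07 (np.int64(239), np.int64(224)) [54, 53, 53, 114, 145, 149, 129, 57, 53, 68, 73]
0.085 (np.int64(222), np.int64(224)) [55, 53, 55, 117, 146, 150, 128, 53, 52, 73, 75]
0.09 (np.int64(216), np.int64(224)) [16, 12, 18, 88, 104, 109, 92, 23, 10, 7, 20]
0.097 (np.int64(208), np.int64(224)) [11, 13, 16, 23, 22, 25, 26, 25, 20, 19, 17]
side spindle_long [([0.576, 0.163, 0.06], 0.81)]
side spindle_short [([0.425, -0.245, 0.019], 0.61)]
scene spindle_long [([0.572, 0.164, 0.062], 0.97)]
scene spindle_short [([0.422, -0.245, 0.021], 0.96)]
```

```bash
python3 -c "
from station import order; print(order.job_done())"
```

```text
the job is handed in; nothing more can be done
None
```

The long spindle is now held in the reel stand with an end in each cup, and the job is handed in at about 14 s of the allowed 32 s.

**What I did:** I squeezed the long spindle to its stop (opening about 27 mm), carried it over, lowered it between the cups, let it spring out, and withdrew upward.

**First grasp failed:** The reported tool point lay about 26 mm beyond the visible fingertips, so the fingers only caught the tab tops and slipped off. The spindle shifted about 2 mm. I measured the offset and the second grasp held.

**Last checks:**
- **Long spindle:** All three cameras put it at about (0.57, 0.163) with its axis at z 0.060–0.065, against 0.060 for the cup axis. In the wrist picture the bar runs level into both cup mouths. I judged this final state from pixel values and the networks, because all 12 picture views were used by then.
- **Robot:** The gripper was open and clear above the stand, and the force reading was near zero.
- **Short spindle:** It is still at (0.423, −0.245), where it started. The side and scene cameras confirm this; the last wrist picture didn't find it.

**Disagreement:** The stand's base measured 3% or less short in the wrist pictures. The cups' positions still fitted well enough to place the spindle.

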